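# Swing the dispenser spout over the beaker and start it

## Robot

A 6-joint arm with a two-finger parallel gripper is mounted at the origin on the work surface. World frame = base frame: x ahead of the robot, y to its left, z up, the work surface at z = 0. Lengths are in m, angles in rad, forces in N, time in s.
With the tool pointing down it reaches from about 0.35 to 0.85 m from the base axis. Payload 8.1 kg.
Tool frame: the origin (TCP) lies at the very end of the fingers, on their centre line; the grasp point (between the pads) lies 19 mm behind it; z points along the fingers, y is the line along which they close (so a half turn about z gives the same grasp; the last joint's range is limited). The gripper opens to 93 mm and grips with 3 to 60 N. Pads are 15 mm wide; open, the fingers measure 128 mm over their backs; the gripper's body (75 mm by 188 mm) begins 65 mm behind the grasp point.
Start: joints at [-1.218, 0.13, 1.488, -0, 1.523, -0.085], TCP at [0.254, -0.543, 0.219] pointing down, gripper open.
Joint ranges: [-2.96, 2.96], [-0.89, 2.26], [0.02, 2.5], [-1.34, 4.48], [0, 2.73], [-2.66, 2.66]. Speed limits (rad/s): [2.39, 2.39, 2.79, 3.14, 3.14, 3.14].

## Interface

Orientations are given as a rotation vector (axis times angle).
In Python, from plant import robot gives the robot as it stands. The module is installed in compiled form; this text tells all that it offers.
- The arm moves only by the tool play_rows, never from a script. Its argument "increments" is text: rows parted by semicolons, each of 5 numbers parted by spaces: the shift along the tool's x, y, z in mm, then the turn about the tool's z in degrees, then the closure, from -1 (fully open) to 1 (shut). In form: dx dy dz yaw claw; .... A call has 1 to 20 rows; each row is the pose to reach, as a shift and turn from the pose commanded when the call began, along the tool's axes at that moment; what a row does not reach only later rows make up. A row lasts 1/10 s, in which the tool goes at most 50 mm and 8.59 degrees, less where a joint would pass 70% of its speed; a pose out of reach is approached as far as the arm can. A call with a gripper value outside its range is refused whole. The fingers move at their own pace and stop on an object; "force" is the grip in N (left out, the last holds). Time passes only in rows, so rows that repeat a pose let the fingers close. It gives the time, the measured TCP pose, the force, the opening and the grip force at its end, in the units of the state.
- robot.read_state(): the state, without advancing time (a new reading comes with each control period).
- robot.read_camera(name): name is "side" or "top"; returns the picture (384x512x3 uint8, blue, green, red); there is no depth.
- robot.calibration(name): a dict with "vertical_fov" (degrees; the focal length in pixels is half the picture's height over the tangent of half this angle, whatever the lens; pixels are square), "cx", "cy" (the principal point, pixels), "D" ([k1, k2, p1, p2, k3] as OpenCV has them; the pictures are not rectified), "rvec" (rotation vector, rad) and "tvec" (3), from world to camera coordinates, as OpenCV has them. Camera axes: x right, y down, z forward; pixel columns grow to the right and rows downward; lengths in m; the calibration is good to about 2 mm. A picture is of the moment at which its call begins. calibration takes no time and is no camera call.
- robot.close_job(): hands the job in; it is judged then, once.
Trained networks look in the newest picture that a camera, given by its name, has taken for a name from the list of things; names that differ only in an ending like _2 or _b are one class to them, and where a whole thing is asked for, a point or a joint stands for the part that bears it (a point fixed in the world has none). Each returns a list of dicts, best first, with "conf" (0 to 1); they miss things now and then, are a little off and sometimes report something else, mostly with a low value. They report only what shows in the picture. A call takes as long as a camera call. They do not tell look-alikes from the thing itself.
- robot.recognise(camera, query): "centre" ([x, y, z] in m, in world coordinates, good to about 4 mm: the middle of the surface that is visible of it).
- robot.regions_of(camera, query): "pixels" (384x512 bool, what is visible of it).
- robot.landmark_of(camera, query): "centre" ([x, y, z] in m, in world coordinates, good to about 4 mm: a listed point, or the origin of a listed thing).
The state is a dict: "t": time; "q": joint angles; "dq": joint speeds; "joint_torque": joint torques, N m; "tool_pos": TCP position; "orientation": TCP orientation; "force": force on the tool from outside, world axes, zero at the start; "wrist_torque": the same for the moment, N m; "opening": finger opening in m; "gripper_force": force on a finger pad.
Only numpy, scipy, OpenCV 4.12 (cv2) and the standard library are available. Lean on these libraries where they do the work, as an engineer would, in place of code of your own. Each camera call takes 0.05 s, during which the arm holds its last target. There are 200 camera calls.

## Task

Without gripping anything, gently push the dispenser's swivelling spout arm round with a closed fingertip until its nozzle is over the middle of the beaker (not the slim measuring cylinder or the low dish), then press the start button on the control box all the way down and let it come up again. Leave the beaker and all the other loose things standing where they are.

Things in the scene. Friction and masses are not known exactly. Their poses are not given: they have to be found in the camera images.
- spout_arm (a joint): Swivel angle of the spout arm about the upright column (rad), counter-clockwise seen from above, -1.6 to 1.6 with a stop at each end. 0: the arm points along the dispenser's -x, roughly to the robot. It starts at 1.15 to 1.5, swung out to the robot's right (-y). The swivel is stiff (0.15 N m); the arm stays where it is left.
- pivot (a point): Point on the column's upright swivel axis at the height of the arm's axis, 147 mm above the bench. The arm is a level steel tube, 14 mm in diameter, 170 mm from this axis to the nozzle, with a grey hub here, 46 mm in diameter, top 164 mm above the bench. Below the tube is free air down to the vessels (at most 105 mm tall), except at the column.
- dispenser: The dispenser, fixed to the bench: a foot, a steel column 36 mm in diameter with the swivelling arm on top, and behind it (+x, 45 to 145 mm from the column) a white pump housing 130 mm wide, 78 mm tall. Origin on the bench under the swivel axis; yaw within 0.25 rad.
- nozzle (a point): Centre of the nozzle's lower end, 117 mm above the bench and 170 mm from the swivel axis: the outer end of the arm tube turned down 30 mm, 14 mm in diameter with an 18 mm white collar. It moves with the arm.
- beaker_rim (a point): Centre of the mouth of the beaker, on its axis, 85 mm above the bench: the place over which the nozzle must be. It lies 162 to 178 mm from the swivel axis.
- beaker: White plastic beaker, loose, about 180 g: open, 74 mm across the mouth and 85 mm tall; origin at the centre of its underside. It stands at one of three places on the arc below the nozzle's path, at about 50 degrees to either side of, or on, the dispenser's forward direction; the cylinder and dish stand at the other two.
- cylinder: Slim white measuring cylinder, loose, 34 mm in diameter and 105 mm tall on a round foot of 60 mm; origin at the centre of its underside. Not to be disturbed.
- dish: Low white porcelain dish, loose, 86 mm across and 36 mm tall; origin at the centre of its underside. Not to be disturbed.
- start (a joint): Travel of the start button (m): 0 up, 0.006 fully down; a spring returns it and fully down takes 5 N.
- start_top (a point): Centre of the top face of the start button, 62 mm above the bench when up: a white round button of 32 mm diameter that is pressed straight down, on a grey control box 100 x 90 mm and 40 mm tall, fixed to the bench on the robot's left (+y).
- rack: Steel tube rack with blue-capped tubes, loose, about 800 g, 85 x 160 mm and 102 mm tall, on the robot's right; origin at the centre of its underside. Not to be disturbed.
- reagent: Amber capped reagent bottle, loose, 66 mm in diameter and 140 mm tall, behind and to the left of the dispenser; origin at the centre of its underside. Not to be disturbed.
There are look-alikes about, which are no part of the job. What is shaped like the part that bears start but pink is not meant. Leave any yellow look-alike of the beaker alone.

How it is judged:
By the outcome, as a careful person would: the job done as asked, in the order asked, and still so for the second after the job is handed in, with the robot touching nothing.
It also fails if it takes over 51 s, if anything falls off the work surface, if the arm or the gripper's body presses on something with over 40 N, if the wrist force passes 120 N, or if a joint passes its speed limit or range.

## Working session

There is one attempt and no reset: what is moved stays moved. The work goes in short steps, Python scripts to look and compute and a tool call to move; the robot and the scene stay as the last step left them, time stands still between calls to the robot, and variables do not carry over. Pictures are saved under pics/ and viewed, at most 10 in all, crops included, and the job is handed in when it is done.

Besides the shell and the picture viewer there is one more tool, called after ">>>" by a JSON object that holds its "name" and its "arguments". play_rows: Moves the arm, as the interface text tells. Its arguments: {"type":"object","properties":{"increments":{"type":"string"},"force":{"type":"number"}},"required":["increments"]}

```bash
mkdir -p pics
python3 - <<'E'
from plant import robot
import cv2,numpy as np
for c in("top","side"):
    im=robot.read_camera(c); cv2.imwrite(f"pics/{c}0.png",im)
    for q in["pivot","nozzle","beaker_rim","cylinder","dish","start_top","rack","reagent","dispenser","beaker"]:
        print(c,q,[(np.round(d["centre"],3).tolist(),round(d["conf"],2)) for d in robot.landmark_of(c,q)])
s=robot.read_state(); print(s["t"],s["tool_pos"],s["orientation"],s["opening"])
print(robot.calibration("top"),robot.calibration("side"))
E
```

```text
top pivot [([0.61, -0.138, 0.147], 0.89)]
top nozzle [([0.56, -0.298, 0.119], 0.63)]
top beaker_rim [([0.493, -0.258, 0.085], 0.74), ([0.617, -0.286, 0.082], 0.67), ([0.608, -0.132, -0.001], 0.2)]
top cylinder [([0.514, 0.001, 0.002], 0.81)]
top dish [([0.438, -0.119, -0.001], 0.76), ([0.56, -0.298, 0.116], 0.56)]
top start_top [([0.504, 0.476, 0.06], 0.52), ([0.492, 0.31, 0.063], 0.39), ([0.736, 0.253, 0.001], 0.28)]
top rack [([0.493, -0.43, 0.004], 0.78), ([0.488, -0.258, 0.088], 0.6)]
top reagent [([0.734, 0.254, 0.001], 0.85)]
top dispenser [([0.612, -0.135, 0.001], 0.56)]
top beaker [([0.62, -0.282, -0.001], 0.95), ([0.492, -0.262, 0.002], 0.88), ([0.513, 0.002, 0.003], 0.44)]
side pivot [([0.615, -0.138, 0.148], 0.82)]
side nozzle [([0.558, -0.298, 0.117], 0.8), ([0.494, -0.259, -0.001], 0.69)]
side beaker_rim [([0.491, -0.258, 0.083], 0.77), ([0.618, -0.284, 0.088], 0.66)]
side cylinder [([0.512, -0.002, 0.001], 0.91)]
side dish [([0.444, -0.121, 0.0], 0.8), ([0.493, -0.258, -0.001], 0.23)]
side start_top [([0.492, 0.317, 0.06], 0.61), ([0.506, 0.475, 0.068], 0.43)]
side rack
[... 240 characters left out ...]
.617, -0.138, 0.146], 0.45)]
1.1 [ 0.25441484 -0.54341321  0.21864578] [3.06659844e+00 6.82234744e-01 9.84390564e-05] 0.09316263333877876
{'vertical_fov': 52.980152584355814, 'cx': 256.7399223814909, 'cy': 191.574044207258, 'D': array([-0.10028415,  0.        ,  0.        ,  0.        ,  0.        ]), 'rvec': array([ 2.16799002, -2.16668333,  0.11666131]), 'tvec': array([-1.07767593e-03,  6.09801043e-01,  1.18541658e+00])} {'vertical_fov': 46.73597005646854, 'cx': 261.0801633762919, 'cy': 191.9972261635452, 'D': array([-0.05221592,  0.        ,  0.        ,  0.        ,  0.        ]), 'rvec': array([ 0.86508197, -2.40664157,  1.25085569]), 'tvec': array([0.49154631, 0.31062068, 1.14200475])}
```

View pics/top0.png

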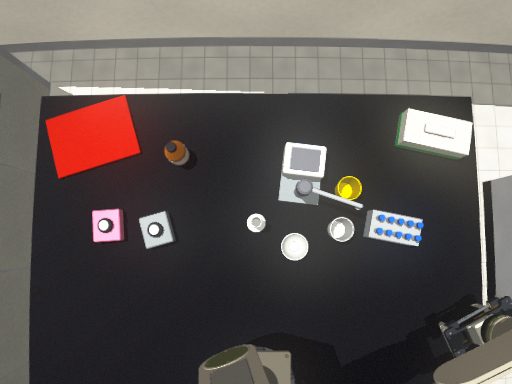

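View pics/side0.png

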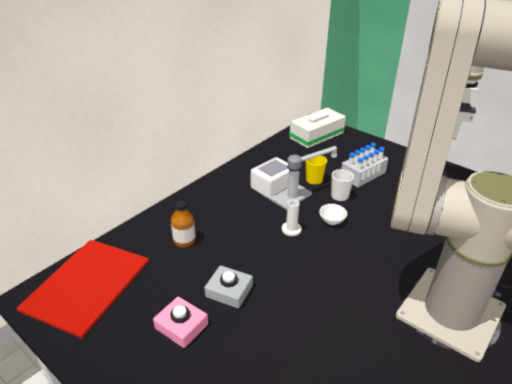

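Top view: candidates are the white beaker (341,230), a yellow look-alike (349,188), the cylinder (256,222) and the dish (295,246). For the button: the grey box (155,230) and the pink look-alike (105,226). I choose the white beaker and the grey box. The spout runs from the hub (304,188) to the nozzle (361,206). Next I check this in a crop and compute the path.

```bash
cat > h.py <<'E'
import numpy as np,cv2
from plant import robot
from scipy.spatial.transform import Rotation as R
def proj(c,p):
    k=robot.calibration(c); f=192/np.tan(np.radians(k["vertical_fov"]/2))
    K=np.array([[f,0,k["cx"]],[0,f,k["cy"]],[0,0,1]])
    return cv2.projectPoints(np.float64(p).reshape(-1,3),k["rvec"],k["tvec"],K,k["D"])[0][:,0]
def crop(im,x,y,w,h,s,name): cv2.imwrite(name,cv2.resize(im[y:y+h,x:x+w],None,fx=s,fy=s,interpolation=cv2.INTER_CUBIC))
piv=np.array([.6125,-.138]); bk=np.array([.4928,-.2596]); btn=np.array([.492,.3135])
e=lambda t:np.array([-np.cos(t),-np.sin(t)]); tn=lambda t:np.array([-np.sin(t),np.cos(t)])
def ang(p): d=piv-p[:2]; return np.arctan2(d[1],d[0])
def shift(p):  # world point -> shift in tool axes, mm
    s=robot.read_state(); return np.round(R.from_rotvec(s["orientation"]).inv().apply(np.array(p)-s["tool_pos"])*1000,1)
E
python3 - <<'E'
from h import *
im=cv2.imread("pics/top0.png")
a=np.linspace(0,2*np.pi,60)
t1=ang(bk); t0=ang(np.array([.559,-.298])); print(np.degrees([t0,t1]),np.linalg.norm(bk-piv))
for p in proj("top",[[bk[0],bk[1],.085],[*piv,.147],[.559,-.298,.147],[*btn,.062]]): print(p)
big=cv2.resize(im[150:260,250:430],None,fx=4,fy=4,interpolation=cv2.INTER_CUBIC)
def draw(p,col): 
    for q in proj("top",p): cv2.circle(big,tuple(int(v) for v in (q-[250,150]+.5)*4),1,col,-1)
draw(np.c_[bk[0]+.037*np.cos(a),bk[1]+.037*np.sin(a),0*a+.085],(0,0,255))
draw(np.c_[piv[0]+.023*np.cos(a),piv[1]+.023*np.sin(a),0*a+.164],(0,255,0))
r=np.linspace(.03,.17,30); draw(np.c_[piv+r[:,None]*e(t0),0*r+.147],(255,0,255))
cv2.imwrite("pics/c1.png",big)
s=.12*e(t0)+piv-tn(t0)*.045; print("start",s,shift([*s,.28]),shift([*s,.128]))
print("start-axes dirs",R.from_rotvec(robot.read_state()["orientation"]).as_matrix())
E
```

```text
[71.51135318 45.45113855] 0.17063015559976497
[342.69073183 228.40423531]
[304.60709214 186.43741082]
[360.2254656  204.99008375]
[154.59587054 228.56240965]
start [ 0.61712338 -0.26607663] [446.1 -97.4 -61.3] [446.1 -97.4  90.7]
start-axes dirs [[ 9.05679992e-01  4.23961965e-01  6.58103546e-05]
 [ 4.23961966e-01 -9.05679994e-01 -7.23477965e-06]
 [ 5.65358502e-05  3.44534825e-05 -9.99999998e-01]]
```

View pics/c1.png

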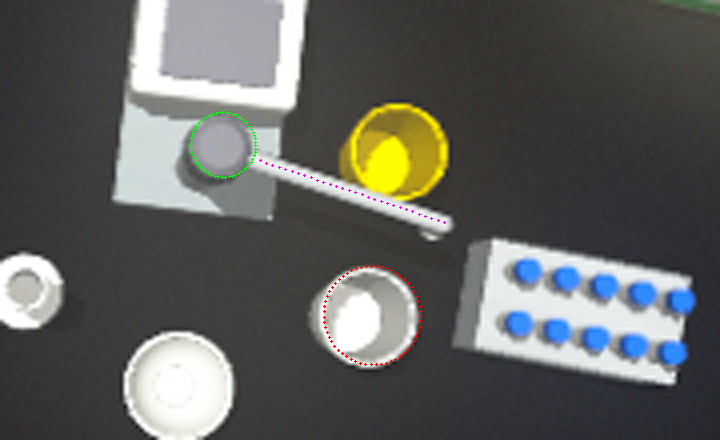

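The crop confirms the white beaker at (370,316), with the predicted rim, hub and tube lying on the image. The yellow beaker is at (400,150), behind the tube. I now raise the arm, close the gripper and go behind the tube.

>>> {"name": "play_rows", "arguments": {"increments": "0 0 -40 0 1;0 0 -62 0 1;446 -97 -62 -20 1;446 -97 -62 -20 1;446 -97 -62 -20 1;446 -97 -62 -20 1;446 -97 -62 -20 1;446 -97 -62 -20 1;446 -97 -62 -20 1;446 -97 -62 -20 1;446 -97 -62 -20 1;446 -97 -62 -20 1;446 -97 -62 -20 1;446 -97 -62 -20 1;446 -97 -62 -20 1;446 -97 -62 -20 1", "force": 20}}

```text
t: 2.7
tool_pos: [0.6163, -0.2679, 0.2811]
orientation: [2.902, 1.201, 0.0]
force: [0.0, 0.7, -0.1]
opening: 0.0007
gripper_force: 0.0
```

>>> {"name": "play_rows", "arguments": {"increments": "0 0 50 0 1;0 0 100 0 1;0 0 130 0 1;0 0 153 0 1;0 0 153 0 1;0 0 153 0 1"}}

```text
t: 3.3
tool_pos: [0.6168, -0.2672, 0.1283]
orientation: [-2.902, -1.203, 0.0]
force: [0.1, -0.3, 0.7]
opening: 0.0007
gripper_force: 0.0
```

Run:
```python
from h import *
im=robot.read_camera("top"); crop(im,250,130,180,130,4,"pics/c2.png")
print(robot.read_state()["force"],robot.read_state()["tool_pos"])
t1=ang(bk); th=np.radians([80,75,70,65,60,55,52,49,47,46,45.45])
for t in th:
    d=t-t1; g=.007+.0175*np.cos(d)+.0075*abs(np.sin(d))
    p=piv+.12*e(t)-tn(t)*g; print(round(np.degrees(t),1),shift([*p,.128]))
```

```text
[-0.37927607 -0.31805959  0.04040254] [ 0.6177587  -0.26748199  0.12973356]
80.0 [ 4.3 -5.4  1.7]
75.0 [ -3.1 -12.8   1.7]
70.0 [ -9.9 -21.    1.7]
65.0 [-16.  -29.8   1.7]
60.0 [-21.4 -39.3   1.6]
55.0 [-25.9 -49.3   1.6]
52.0 [-28.2 -55.6   1.6]
49.0 [-30.1 -62.1   1.6]
47.0 [-31.2 -66.4   1.6]
46.0 [-31.7 -68.6   1.5]
45.4 [-31.9 -69.9   1.5]
```

View pics/c2.png

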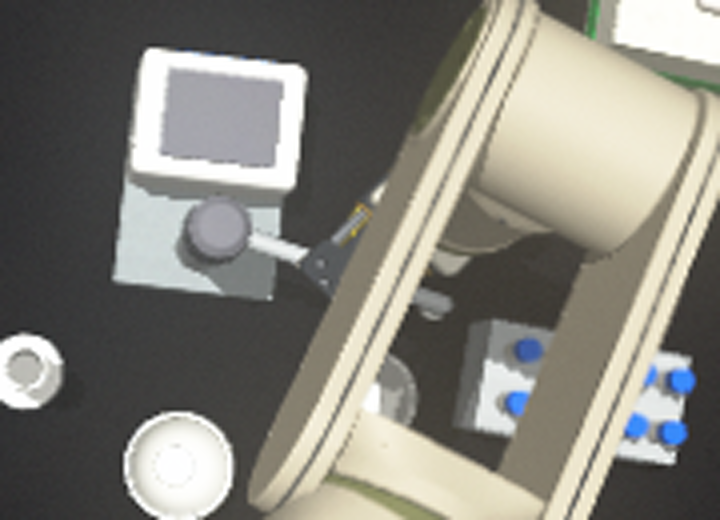

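The gripper is behind the tube and the spout has not moved. I push gently to just short of the target angle.

>>> {"name": "play_rows", "arguments": {"increments": "0 -4 0 0 1;-1 -8 0 0 1;-3 -12 0 0 1;-6 -16 0 0 1;-9 -20 0 0 1;-11 -23 0 0 1;-13 -26 0 0 1;-15 -29 0 0 1;-17 -32 0 0 1;-19 -35 0 0 1;-21 -38 0 0 1;-22 -41 0 0 1;-24 -44 0 0 1;-25 -47 0 0 1;-26 -50 0 0 1;-27 -53 0 0 1;-28 -55 0 0 1;-29 -58 0 0 1;-29 -60 0 0 1;-29 -60 0 0 1"}}

```text
t: 5.35
tool_pos: [0.5539, -0.2446, 0.1276]
orientation: [-2.902, -1.204, 0.001]
force: [-0.2, -0.7, 0.0]
opening: 0.0006
gripper_force: 0.1
```

Run:
```python
from h import *
im=robot.read_camera("top"); im2=robot.read_camera("side")
crop(im,250,130,180,130,4,"pics/t3.png"); crop(im2,230,120,170,130,4,"pics/s3.png")
a=cv2.imread("pics/t3.png");b=cv2.imread("pics/s3.png")
cv2.imwrite("pics/c3.png",cv2.resize(np.vstack([a[:,:680],b]),None,fx=.57,fy=.57))
for c in("top","side"):
  for q in("nozzle","beaker_rim"):
    for d in robot.landmark_of(c,q)[:2]: print(c,q,np.round(d["centre"],3),round(d["conf"],2),np.degrees(ang(d["centre"])).round(1))
s=robot.read_state();print(s["tool_pos"],s["force"])
```

```text
top nozzle [ 0.504 -0.266  0.117] 0.59 49.9
top beaker_rim [ 0.488 -0.256  0.087] 0.58 43.5
top beaker_rim [ 0.615 -0.284  0.081] 0.46 91.0
side nozzle [ 0.5   -0.269  0.119] 0.82 49.4
side beaker_rim [ 0.491 -0.256  0.085] 0.77 44.3
side beaker_rim [ 0.617 -0.284  0.089] 0.61 91.9
[ 0.55416287 -0.24457676  0.12748138] [0.44209448 0.17467252 0.42211167]
```

View pics/c3.png

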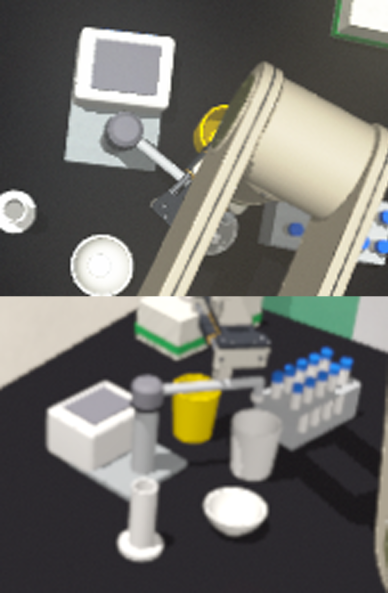

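The nozzle is at about 49.6°, and the beaker at about 45.1°. I push the remaining ~10 mm slowly, back off and lift.

>>> {"name": "play_rows", "arguments": {"increments": "-1 -3 0 0 1;-1 -5 0 0 1;-2 -7 0 0 1;-2 -9 0 0 1;-3 -10 0 0 1;-3 -10 0 0 1;-3 -10 0 0 1;-3 0 0 0 1;-3 15 0 0 1;-3 15 0 0 1;-3 15 -50 0 1;-3 15 -100 0 1;-3 15 -150 0 1;-3 15 -150 0 1;-100 15 -150 0 1;-150 15 -150 0 1;-200 15 -150 0 1;-200 15 -150 0 1;-200 15 -150 0 1;-200 15 -150 0 1"}}

```text
t: 7.65
tool_pos: [0.4229, -0.3975, 0.2774]
orientation: [-2.903, -1.2, -0.0]
force: [0.8, 0.4, -0.5]
opening: 0.0005
gripper_force: 0.0
```

Run:
```python
from h import *
im=robot.read_camera("top"); robot.read_camera("side")
big=cv2.resize(im[150:260,250:430],None,fx=4,fy=4,interpolation=cv2.INTER_CUBIC)
a=np.linspace(0,2*np.pi,60); t1=ang(bk)
for p in(np.c_[bk[0]+.037*np.cos(a),bk[1]+.037*np.sin(a),0*a+.085],np.c_[piv+np.linspace(.03,.17,30)[:,None]*e(t1),np.full(30,.147)]):
    for q in proj("top",p): cv2.circle(big,tuple(int(v) for v in (q-[250,150]+.5)*4),1,(0,0,255),-1)
cv2.imwrite("pics/c4.png",big)
for c in("top","side"):
  for q in("nozzle","beaker_rim","start_top"):
    for d in robot.landmark_of(c,q)[:2]: print(c,q,np.round(d["centre"],3),round(d["conf"],2),np.degrees(ang(d["centre"])).round(1))
s=robot.read_state();print(s["tool_pos"],s["orientation"],shift([*btn,.278]))
```

```text
top nozzle [ 0.497 -0.257  0.115] 0.86 45.9
top beaker_rim [ 0.618 -0.286  0.079] 0.97 92.3
top beaker_rim [ 0.492 -0.257  0.086] 0.9 44.6
top start_top [ 0.493 -0.261  0.004] 0.68 45.7
top start_top [0.491 0.314 0.062] 0.61 -74.9
side nozzle [ 0.491 -0.26   0.117] 0.78 45.1
side beaker_rim [ 0.618 -0.286  0.088] 0.93 92.3
side beaker_rim [ 0.492 -0.256  0.084] 0.78 44.5
side start_top [0.504 0.477 0.066] 0.64 -80.0
side start_top [0.492 0.319 0.06 ] 0.61 -75.2
[ 0.42438682 -0.39615958  0.27761178] [-2.90059608e+00 -1.20664229e+00 -9.73675085e-05] [ 5.510e+02 -4.523e+02 -4.000e-01]
```

View pics/c4.png

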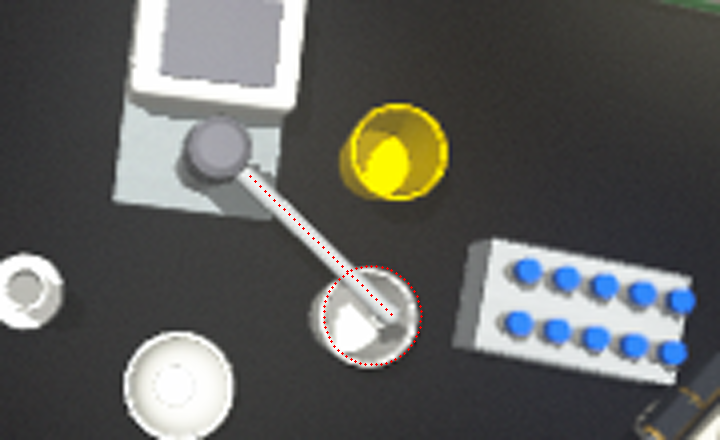

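The view shows the tube running to (390,315) over the beaker mouth at (370,316). Nothing else has moved, and the landmarks put the nozzle within about 3 mm. Next is the grey button at (0.492, 0.315).

>>> {"name": "play_rows", "arguments": {"increments": "551 -452 0 0 1;551 -452 0 0 1;551 -452 0 0 1;551 -452 0 0 1;551 -452 0 0 1;551 -452 0 0 1;551 -452 0 0 1;551 -452 0 0 1;551 -452 0 0 1;551 -452 0 0 1;551 -452 0 0 1;551 -452 0 0 1;551 -452 0 0 1;551 -452 0 0 1;551 -452 0 0 1;551 -452 0 0 1;551 -452 0 0 1;551 -452 0 0 1;551 -452 0 0 1;551 -452 0 0 1"}}

```text
t: 10.05
tool_pos: [0.4929, 0.3114, 0.278]
orientation: [2.903, 1.202, 0.001]
force: [0.2, -0.6, -0.6]
opening: 0.0002
gripper_force: 0.0
```

Run:
```python
from h import *
s=robot.read_state();print(s["tool_pos"],s["force"],shift([.492,.315,.062]))
```

```text
[0.49294021 0.31137325 0.27804417] [ 0.23427014 -0.60602261 -0.56088308] [  1.8  -3.3 216. ]
```

>>> {"name": "play_rows", "arguments": {"increments": "2 -3 50 0 1;2 -3 100 0 1;2 -3 150 0 1;2 -3 190 0 1;2 -3 205 0 1;2 -3 210 0 1;2 -3 214 0 1;2 -3 217 0 1;2 -3 219 0 1;2 -3 219 0 1"}}

```text
t: 11.05
tool_pos: [0.4933, 0.3167, 0.0604]
orientation: [-2.901, -1.204, -0.005]
force: [1.3, 1.0, 2.4]
opening: 0.0007
gripper_force: 1.2
```

>>> {"name": "play_rows", "arguments": {"increments": "0 0 1 0 1;0 0 2 0 1;0 0 3 0 1;0 0 4 0 1;0 0 4 0 1"}}

```text
t: 11.55
tool_pos: [0.4928, 0.3165, 0.0562]
orientation: [-2.901, -1.204, -0.003]
force: [0.1, 0.2, 10.2]
opening: 0.0007
gripper_force: 5.6
```

>>> {"name": "play_rows", "arguments": {"increments": "0 0 0.5 0 1;0 0 1 0 1;0 0 1 0 1;0 0 1 0 1"}}

```text
t: 11.95
tool_pos: [0.4929, 0.3166, 0.056]
orientation: [-2.901, -1.204, -0.004]
force: [-2.2, -1.8, 19.2]
opening: 0.0005
gripper_force: 9.1
```

The button is at its stop: the force rises to 19 N, and the 6 mm of travel is used up. I release it and retreat.

>>> {"name": "play_rows", "arguments": {"increments": "0 0 -3 0 1;0 0 -7 0 1;0 0 -15 0 1;0 0 -60 0 1;0 0 -110 0 1;0 0 -160 0 1;0 0 -200 0 1;0 0 -200 0 1;-100 0 -200 0 1;-100 0 -200 0 1;-100 0 -200 0 1;-100 0 -200 0 1;-100 0 -200 0 1"}}

```text
t: 13.25
tool_pos: [0.4216, 0.2455, 0.2536]
orientation: [-2.901, -1.204, -0.0]
force: [0.1, 0.5, 0.1]
opening: 0.0008
gripper_force: 0.0
```

Run:
```python
from h import *
cv2.imwrite("pics/c5.png",robot.read_camera("top")); robot.read_camera("side")
for c in("top","side"):
  for q in("nozzle","beaker_rim","start_top"):
    for d in robot.landmark_of(c,q)[:2]: print(c,q,np.round(d["centre"],3),round(d["conf"],2))
```

```text
top nozzle [ 0.496 -0.26   0.118] 0.95
top beaker_rim [ 0.618 -0.286  0.081] 0.85
top start_top [0.503 0.475 0.065] 0.62
top start_top [0.491 0.312 0.063] 0.41
side nozzle [ 0.494 -0.258  0.116] 0.63
side beaker_rim [ 0.493 -0.26   0.081] 0.88
side beaker_rim [ 0.619 -0.283  0.088] 0.65
side start_top [0.492 0.314 0.059] 0.55
side start_top [0.503 0.476 0.067] 0.54
```

View pics/c5.png

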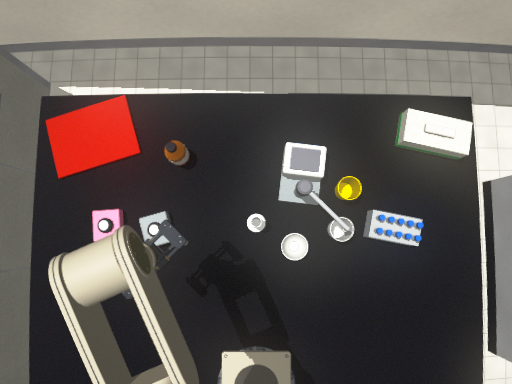

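The nozzle (≈346,230) is over the beaker (341,230), the button is up, everything else is in place, and the arm is clear.

```bash
python3 -c "
from plant import robot
print(robot.close_job())"
```

```text
the job is handed in; nothing more can be done
None
```

The job is handed in: the nozzle sits within about 3 mm of the middle of the white beaker, and the grey box's start button was pressed to its stop and released. The other loose things look unmoved in the last picture, and the run took about 14 s.

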